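Prop up the folding recipe stand

ROBOT

A 6-joint arm with a two-finger parallel gripper is mounted at the origin on the work surface. World frame = base frame: x ahead of the robot, y to its left, z up, the work surface at z = 0. Lengths are in m, angles in rad, forces in N, time in s.
With the tool pointing down it reaches from about 0.3 to 0.75 m from the base axis. Payload 8.5 kg.
Tool frame: the origin (TCP) lies at the very end of the fingers, on their centre line; the grasp point (between the pads) lies 19 mm behind it; z points along the fingers, y is the line along which they close (so a half turn about z gives the same grasp; the last joint's range is limited). The gripper opens to 88 mm and grips with 3 to 60 N. Pads are 18 mm wide; open, the fingers measure 123 mm over their backs; the gripper's body (75 mm by 187 mm) begins 45 mm behind the grasp point.
Start: joints at [-1.506, 0.381, 1.297, -0, 1.464, -0.215], TCP at [0.152, -0.529, 0.239] pointing down, gripper open.
Joint ranges: [-3.11, 3.11], [-0.89, 2.33], [0.22, 2.48], [-1.42, 4.56], [0.17, 2.85], [-2.88, 2.88]. Speed limits (rad/s): [2.39, 2.39, 3.14, 3.14, 3.14, 3.14].

INTERFACE

Orientations are given as [roll, pitch, yaw] about the fixed x, y, z axes, in that order (R = Rz(yaw) Ry(pitch) Rx(roll)).
In Python, from station import env, capture gives the robot as it stands.
- The arm moves only by the tool arm_command, never from a script. Its argument "rows" is text: rows parted by semicolons, each of 7 numbers parted by spaces: the opening, from -1 (shut) to 1 (fully open), then the shift along the world's x, y, z in cm, then the turn, a rotation vector about the world's x, y, z in degrees. In form: jaw x y z ax ay az; .... A call has 1 to 12 rows; each row shifts and turns the commanded pose from where the row before left it; what a row does not reach is not made up. A row lasts 1/12 s, in which the tool goes at most 41.7 mm and 7.16 degrees, less where a joint would pass 70% of its speed; a pose out of reach is approached as far as the arm can. A call is refused whole if a number of a shift passes 4.17 or a number of a turn 7.16, either way. A call with a gripper value outside its range is refused whole. The fingers move at their own pace and stop on an object; "squeeze" is the grip in N (left out, the last holds). Time passes only in rows, so rows that do not move let the fingers close. It gives the time, the measured TCP pose, the force, the opening and the grip force at its end, in the units of the state.
- env.observe(): the state, without advancing time (a new reading comes with each control period).
- capture(name): name is "scene" or "top"; returns a dict with "img" (420x560x3 uint8, red, green, blue), "vertical_fov" (degrees; the focal length in pixels is half the picture's height over the tangent of half this angle, whatever the lens; pixels are square), "cx", "cy" (the principal point, pixels), "R" (3x3) and "t" (3): a world point X has camera coordinates R X + t. Camera axes: x right, y down, z forward; pixel columns grow to the right and rows downward; lengths in m; the calibration is good to about 2 mm. A picture is of the moment at which its call begins. There is no depth.
- env.close_job(): hands the job in; it is judged then, once.
The state is a dict: "t": time; "q": joint angles; "dq": joint speeds; "joint_torque": joint torques, N m; "tcp_pos": TCP position; "tool_rot": TCP orientation; "force": force on the tool from outside, world axes, zero at the start; "torque": the same for the moment, N m; "opening": finger opening in m; "grasp_force": force on a finger pad.
Only numpy, scipy, OpenCV 4.12 (cv2) and the standard library are available. Lean on these libraries where they do the work, as an engineer would, in place of code of your own. Each camera call takes 0.05 s, during which the arm holds its last target. There are 200 camera calls.

TASK

Set up the folded bamboo recipe stand for the lesson: swing its board up and over until it leans past upright on its forward stop, flip up the steel stay behind it, then bring the board back and let it down gently, neither dropping it nor forcing the stay, so that it stands propped with the end of the stay home in the middle one of the three notches on the board's back. Leave the stand standing on its own and do not disturb the other things on the worktop.

Things in the scene. Friction and masses are not known exactly. Their poses are not given: they have to be found in the camera images.
- stand: Folding recipe stand of pale bamboo, its frame fixed to the worktop. Origin: on the worktop, mid-frame; x from the hinge side (nearest the robot) to the back, y along the hinge, z up. Front rail 22 mm high, x -95 to -50 mm; side rails 26 mm high, 16 mm wide, at y = +-107 mm, ending at x = +100 mm; cross rail 14 mm high, x -31 to -9 mm; open elsewhere down to the worktop.
- board_hinge (a point): Middle of the board's hinge line, which runs along the stand's y axis: 60 mm in front of the stand's origin (x = -60 mm), 34 mm above the worktop. Axes as stand.
- stay_pivot (a point): Middle of the stay's pivot line, along the stand's y axis: at x = 0, 12 mm above the worktop. Axes as stand.
- board (a joint): Board angle, rad: 0 folded flat (board pointing to +x of the stand), 1.57 upright, 1.75 on its forward stop, where it rests by its weight. Let go below upright it falls back. Plate 160 mm long from the hinge, 230 wide, 8 thick, 0.2 to 0.4 kg; a 28 mm page ledge at the hinge on the front face. Propped in the middle notch it comes to rest between 1.10 and 1.32, as the stay's length has it.
- middle_notch (a point): Middle of the middle notch, on the plate's back face (underneath when folded), 95 mm from the hinge. Four cross slats, 6 mm thick, 9 mm proud, 64 mm wide, leave three 14 mm gaps, the notches, centred 75, 95, 115 mm from the hinge. As the board sinks, the stay's end slides outwards (away from the hinge) up to the next slat, which carries the board; met on a crest, it slips into the next gap outwards.
- stay (a joint): Stay angle, rad: 0 lying in the frame under the board, pointing to +x of the stand; 1.57 upright; at most 2.3, leaning to the board. The pivot is a little stiff: near upright (1.3 to 1.9) it stays where it is left, lower it sinks back; half a newton at its end moves it. In the middle notch it stands at 1.65 to 1.81 (nearest the hinge 1.96 to 2.13, farthest 1.31 to 1.49). Left at 1.85, it meets the middle notch.
- stay_grip (a point): Place to hold the stay: on its steel sleeve, 75 mm from the pivot. The sleeve is 16 mm wide (along y), 9 mm thick and 88 mm long; pinched across its width it turns between the pads. Out of it comes a rod with a round end 8 mm thick and 14 mm wide, clamped by a screw. The middle of that end lies 106 to 118 mm from the pivot: it differs every time and is not reported. x points along the stay.
- tongue_grip (a point): Place to hold the board: on the tongue, 28 mm wide (along y), 9 mm thick, 42 mm long, that runs on past the plate's far edge; this point is 30 mm past that edge, 190 mm from the hinge. x along the board away from the hinge, y along the hinge, z out of the front face. Pinched across its width, the tongue turns between the pads. Once the stay carries the board, a push down here acts on the stay nearly fourfold.
- jar: Bystander: amber glass spice jar, 48 mm across, 95 mm high. Origin: centre of its underside.
- spoon: Bystander: wooden spoon, 270 mm long, lying flat beside the stand. Origin: its underside, at mid-length.
- turner: Bystander: black slotted turner, 310 mm long, lying flat behind the stand. Origin: its underside, at mid-length.
- tub: Bystander: closed plastic tub, 123 x 173 x 90 mm. Origin: centre of its underside.
- cup: Bystander: steel mug, 84 mm across, 75 mm high. Origin: centre of its underside.
- bowl: Bystander: upturned steel mixing bowl, 220 mm across, 95 mm high. Origin: centre of its underside.

How it is judged:
By the outcome, as a careful person would: the job done as asked, in the order asked, and still so for the second after the job is handed in, with the robot touching nothing.
It also fails if it takes over 67 s, if anything falls off the work surface, if the arm or the gripper's body presses on something with over 40 N, if the wrist force passes 120 N, or if a joint passes its speed limit or range.

## Working session

There is one attempt and no reset: what is moved stays moved. The work goes in short steps, Python scripts to look and compute and a tool call to move; the robot and the scene stay as the last step left them, time stands still between calls to the robot, and variables do not carry over. Pictures are saved under pics/ and viewed, at most 10 in all, crops included, and the job is handed in when it is done.

Besides the shell and the picture viewer there is one more tool, called after "Call:" by a JSON object that holds its "method" and its "body", one argument or row to a line. arm_command: Moves the arm, as the interface text tells. Its arguments: {"type":"object","properties":{"rows":{"type":"string"},"squeeze":{"type":"number"}},"required":["rows"]}

```bash
ls; mkdir -p pics; python3 - <<'E'
from station import env,capture
import cv2,numpy as np
for n in("scene","top"):
    c=capture(n); cv2.imwrite(f"pics/{n}0.png",cv2.cvtColor(c["img"],cv2.COLOR_RGB2BGR)); print(n,c["vertical_fov"],c["cx"],c["cy"],np.round(c["R"],4).tolist(),np.round(c["t"],4).tolist())
print(env.observe())
E
```

```text
pics
scene 52.23077018615573 279.57869644652015 212.59750907345617 [[-0.8103, 0.5858, -0.0139], [0.4871, 0.6603, -0.5716], [-0.3257, -0.47, -0.8204]] [0.4377, -0.3301, 1.6543]
top 56.15287593483112 277.49154712356284 210.51913628025991 [[0.0102, -0.9999, 0.0081], [-0.9957, -0.0109, -0.0916], [0.0917, -0.0072, -0.9958]] [0.1187, 0.5798, 1.3423]
{'t': 0.1, 'q': array([-1.50630310e+00,  3.81098510e-01,  1.29814168e+00, -5.50245506e-06,
        1.46359502e+00, -2.15269337e-01]), 'dq': array([ 0.00017268, -0.00100435, -0.00361729,  0.00154174,  0.00044586,
       -0.00097886]), 'joint_torque': array([ 6.48699104e-03, -4.38651037e+01, -2.24908698e+01,  7.16491928e-02,
        3.41816177e-02, -6.19143998e-05]), 'tcp_pos': array([ 0.15186643, -0.5283608 ,  0.23823028]), 'tool_rot': array([-3.14037760e+00, -2.60080093e-04,  2.79763003e-01]), 'force': array([ 0.65616817,  0.07986224, -0.96675501]), 'torque': array([-0.06049932, -0.00430254, -0.01338214]), 'grasp_force': 0.0, 'opening': 0.08811192820963412}
```

View pics/scene0.png

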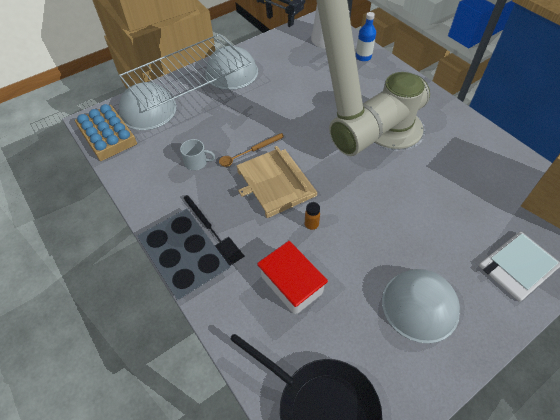

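View pics/top0.png

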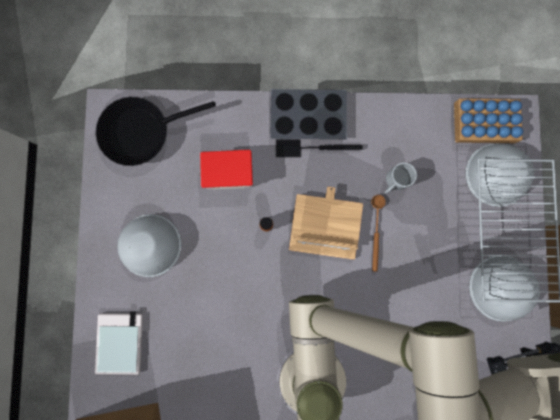

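The top view shows the stand around (327,226), its tongue at (331,190) pointing away from the robot, the jar at (266,224) and the spoon at (377,230). I'll zoom in.

```bash
cat > h.py <<'E'
import numpy as np,cv2
from station import env,capture
def K(c):
    f=c["img"].shape[0]/2/np.tan(np.radians(c["vertical_fov"])/2); return np.array([[f,0,c["cx"]],[0,f,c["cy"]],[0,0,1]])
def ray(c,uv,z):
    R=np.array(c["R"]);t=np.array(c["t"]); o=-R.T@t; d=R.T@np.linalg.inv(K(c))@np.array([*uv,1.]); return o+d*(z-o[2])/d[2]
def proj(c,X):
    p=K(c)@(np.array(c["R"])@np.array(X).T+np.array(c["t"])[:,None]); return (p[:2]/p[2]).T
def crop(c,x0,y0,w,h,s):
    return cv2.cvtColor(cv2.resize(c["img"][y0:y0+h,x0:x0+w],None,fx=s,fy=s,interpolation=cv2.INTER_CUBIC),cv2.COLOR_RGB2BGR)
E
python3 - <<'E'
from h import *
a=crop(capture("top"),280,180,90,90,4.4);b=crop(capture("scene"),232,140,90,90,4.4)
cv2.imwrite("pics/z.png",np.hstack([a,b]))
E
```

```text
(no output)
```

View pics/z.png

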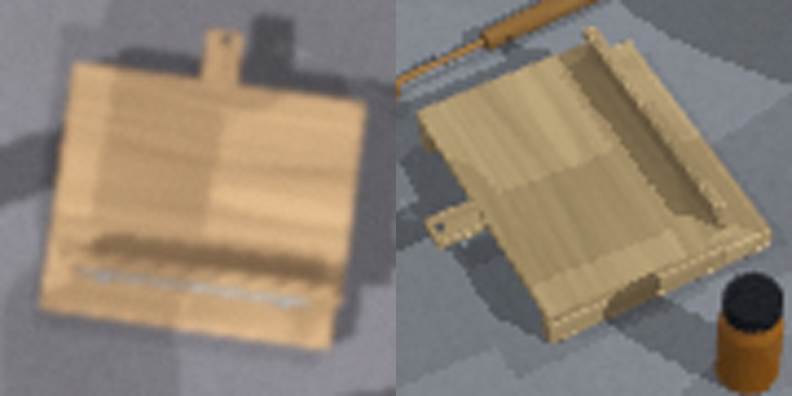

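```bash
cat >> h.py <<'E'
from scipy.optimize import least_squares
E
python3 - <<'E'
from h import *
T=capture("top");S=capture("scene")
# stand-frame pts
tp=[((74,62),(.1,.115,.038)),((366,101),(.1,-.115,.038)),((40,310),(-.095,.115,.022)),((330,350),(-.095,-.115,.022)),((207,28),(.142,.014,.038)),((244,33),(.142,-.014,.038))]
sp=[((770,236),(-.095,.115,.022)),((547,316),(.1,.115,.038)),((420,108),(.1,-.115,.038)),((430,222),(.142,-.014,.038)),((443,246),(.142,.014,.038)),((630,43),(-.095,-.115,.022))]
A=[(T,np.array(u)/4.4+[280,180],p) for u,p in tp]; B=[(S,np.array(u)/4.4+[232,140],p) for u,p in sp]
def W(p,X):
    c,s=np.cos(p[2]),np.sin(p[2]); X=np.atleast_2d(X); return np.c_[p[0]+c*X[:,0]-s*X[:,1],p[1]+s*X[:,0]+c*X[:,1],X[:,2]]
def r(p,D): return np.concatenate([proj(c,W(p,X))[0]-u for c,u,X in D])
for D in (A,B,A+B):
    o=least_squares(r,[.5,-.1,0],args=(D,),loss="soft_l1"); print(o.x.round(4)); print(r(o.x,D).reshape(-1,2).round(1).tolist())
p=o.x
for n,X in dict(hinge=(-.06,0,.034),tongue=(.13,0,.034),pivot=(0,0,.012)).items(): print(n,W(p,X).round(4))
for n,uv in dict(jar=(266,224),spoon1=(377,270),spoon2=(378,201),turn1=(362,147),turn2=(278,148),cup=(403,174)).items(): print(n,ray(T,uv,.05 if n in("jar","cup") else .01).round(3))
E
```

```text
[ 0.521  -0.043  -0.1267]
[[0.0, 0.1], [-0.4, 0.3], [0.1, -0.2], [0.2, -0.1], [0.3, -0.1], [-0.1, -0.1]]
[ 0.276   0.1504 -0.2155]
[[2.3, 2.7], [2.7, 1.2], [-1.1, -0.7], [-0.8, -2.0], [0.1, -1.4], [-1.2, 0.4]]
[ 0.5178 -0.0369 -0.1364]
[[-1.4, 0.8], [-1.9, 1.6], [-1.9, 0.4], [-1.9, 1.1], [-1.1, 0.9], [-1.5, 0.9], [-87.8, -1.5], [-88.5, 0.2], [-89.5, 0.4], [-90.5, -1.1], [-89.9, -0.7], [-88.5, -1.4]]
hinge [[ 0.4584 -0.0287  0.034 ]]
tongue [[ 0.6466 -0.0546  0.034 ]]
pivot [[ 0.5178 -0.0369  0.012 ]]
jar [0.53  0.164 0.05 ]
spoon1 [ 0.376 -0.223  0.01 ]
spoon2 [ 0.618 -0.23   0.01 ]
turn1 [ 0.811 -0.175  0.01 ]
turn2 [0.804 0.125 0.01 ]
cup [ 0.708 -0.307  0.05 ]
```

The scene crop starts at column 396 in the joined picture, so I need to subtract that.

```bash
cat >> h.py <<'E'
def W(p,X):
    c,s=np.cos(p[2]),np.sin(p[2]); X=np.atleast_2d(X); return np.c_[p[0]+c*X[:,0]-s*X[:,1],p[1]+s*X[:,0]+c*X[:,1],X[:,2]]
E
python3 - <<'E'
from h import *
T=capture("top");S=capture("scene")
tp=[((74,62),(.1,.115,.038)),((366,101),(.1,-.115,.038)),((40,310),(-.095,.115,.022)),((330,350),(-.095,-.115,.022)),((207,28),(.142,.014,.038)),((244,33),(.142,-.014,.038))]
sp=[((770,236),(-.095,.115,.022)),((547,316),(.1,.115,.038)),((420,108),(.1,-.115,.038)),((430,222),(.142,-.014,.038)),((443,246),(.142,.014,.038)),((630,43),(-.095,-.115,.022))]
A=[(T,np.array(u)/4.4+[280,180],p) for u,p in tp]; B=[(S,np.array(u)/4.4+[142,140],p) for u,p in sp]
def r(p,D): return np.concatenate([proj(c,W(p,X))[0]-u for c,u,X in D])
for D in (A,B,A+B):
    o=least_squares(r,[.5,-.1,0],args=(D,),loss="soft_l1"); print(o.x.round(4)); print(r(o.x,D).reshape(-1,2).round(1).tolist())
p=o.x
for n,X in dict(hinge=(-.06,0,.034),tongue=(.13,0,.034),pivot=(0,0,.012)).items(): print(n,W(p,X).round(4))
E
```

```text
[ 0.521  -0.043  -0.1267]
[[0.0, 0.1], [-0.4, 0.3], [0.1, -0.2], [0.2, -0.1], [0.3, -0.1], [-0.1, -0.1]]
[ 0.5219 -0.0358 -0.1431]
[[1.3, -0.5], [0.3, 1.0], [-0.2, 0.9], [-1.5, -0.5], [-0.9, -0.1], [1.0, -0.7]]
[ 0.521  -0.0409 -0.1312]
[[-0.4, 0.0], [-0.9, 0.5], [-0.7, -0.3], [-0.6, 0.0], [-0.2, -0.1], [-0.6, -0.1], [0.8, -2.0], [0.2, -0.1], [-1.0, 0.2], [-1.9, -1.2], [-1.3, -0.9], [-0.1, -1.7]]
hinge [[ 0.4615 -0.033   0.034 ]]
tongue [[ 0.6499 -0.0579  0.034 ]]
pivot [[ 0.521  -0.0409  0.012 ]]
```

Call:
{"method": "arm_command", "body": {
  "rows": "0.2 2.5 2.35 0 0 0 -1.95;0.2 2.5 2.35 0 0 0 -1.95;0.2 2.5 2.35 0 0 0 -1.95;0.2 2.5 2.35 0 0 0 -1.95;0.2 2.5 2.35 0 0 0 -1.95;0.2 2.5 2.35 0 0 0 -1.95;0.2 2.5 2.35 0 0 0 -1.95;0.2 2.5 2.35 0 0 0 -1.95;0.2 2.5 2.35 0 0 0 -1.95;0.2 2.5 2.35 0 0 0 -1.95;0.2 2.5 2.35 0 0 0 -1.95;0.2 2.5 2.35 0 0 0 -1.95",
  "squeeze": 10
}}

```text
t: 1.4
tcp_pos: [0.4529, -0.2452, 0.2389]
tool_rot: [3.141, -0.0, -0.13]
force: [0.3, -0.6, 0.2]
opening: 0.0527
grasp_force: 0.0
```

Call:
{"method": "arm_command", "body": {
  "rows": "0.2 2.5 2.35 -1.5 0 0 0;0.2 2.5 2.35 -1.5 0 0 0;0.2 2.5 2.35 -1.5 0 0 0;0.2 2.5 2.35 -1.5 0 0 0;0.2 2.5 2.35 -1.5 0 0 0;0.2 2.5 2.35 -1.5 0 0 0;0.2 2.5 2.35 -1.5 0 0 0;0.2 2.3 2.35 -1.5 0 0 0;0.2 0 0 0 0 0 0;0.2 0 0 0 0 0 0"
}}

```text
t: 2.23
tcp_pos: [0.6501, -0.0573, 0.1173]
tool_rot: [-3.141, 0.002, -0.126]
force: [-0.5, -0.5, 0.6]
opening: 0.0529
grasp_force: 0.0
```

Call:
{"method": "arm_command", "body": {
  "rows": "0.2 0 -0.15 -2 0 0 0;0.2 0 0 -2 0 0 0;0.2 0 0 -2 0 0 0;0.2 0 0 -2 0 0 0;0.2 0 0 -1.5 0 0 0;0.2 0 0 -0.6 0 0 0;0.2 0 0 0 0 0 0;-0.6 0 0 0 0 0 0;-0.6 0 0 0 0 0 0;-0.6 0 0 0 0 0 0;-0.6 0 0 0 0 0 0;-0.6 0 0 0 0 0 0"
}}

```text
t: 3.23
tcp_pos: [0.6507, -0.0579, 0.0189]
tool_rot: [-3.138, -0.002, -0.128]
force: [2.2, 10.9, 3.0]
opening: 0.0274
grasp_force: 10.0
```

```bash
python3 - <<'E'
from h import *
T=capture("top");S=capture("scene")
cv2.imwrite("pics/g1.png",np.hstack([crop(T,270,140,100,120,4),crop(S,200,110,100,120,4)]));print(env.observe()["force"],env.observe()["grasp_force"])
E
```

```text
[ 2.74846752 10.30385431  2.86339778] 9.993656145525165
```

View pics/g1.png

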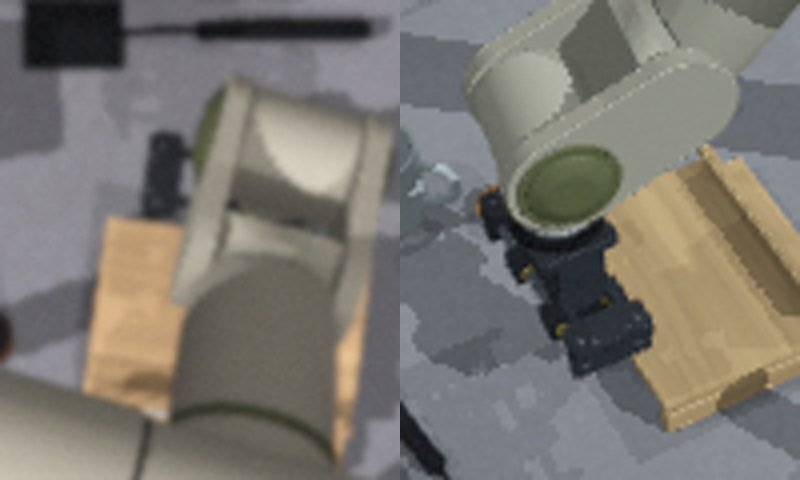

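Gripped at 27 mm. The picture shows the gripper over the tongue with the board unmoved. A side force of 10 N means the tongue lies a bit further towards +y, so I'll ease that way.

Call:
{"method": "arm_command", "body": {
  "rows": "-0.6 0 0.1 0 0 0 0;-0.6 0 0.1 0 0 0 0;-0.6 0 0 0 0 0 0"
}}

```text
t: 3.58
tcp_pos: [0.6507, -0.0577, 0.0188]
tool_rot: [-3.141, -0.003, -0.128]
force: [2.9, 4.2, 5.2]
opening: 0.0279
grasp_force: 10.0
```

```bash
python3 - <<'E'
import numpy as np
th=np.linspace(0,1.74,37); X=.19*100*(np.cos(th)-1); Z=19*np.sin(th); c,s=np.cos(-.13),np.sin(-.13)
P=np.round(np.c_[X*c,X*s,Z],2); D=np.diff(P,axis=0)
for i in range(0,36,12): print(";".join("-0.6 %.2f %.2f %.2f 0 0 0"%tuple(d) for d in D[i:i+12]))
E
```

```text
-0.6 -0.02 0.00 0.92 0 0 0;-0.6 -0.07 0.01 0.91 0 0 0;-0.6 -0.11 0.02 0.92 0 0 0;-0.6 -0.15 0.02 0.90 0 0 0;-0.6 -0.20 0.02 0.90 0 0 0;-0.6 -0.24 0.03 0.88 0 0 0;-0.6 -0.28 0.04 0.88 0 0 0;-0.6 -0.32 0.04 0.85 0 0 0;-0.6 -0.36 0.05 0.85 0 0 0;-0.6 -0.41 0.05 0.82 0 0 0;-0.6 -0.44 0.06 0.80 0 0 0;-0.6 -0.48 0.06 0.78 0 0 0
-0.6 -0.52 0.07 0.76 0 0 0;-0.6 -0.55 0.07 0.73 0 0 0;-0.6 -0.59 0.08 0.70 0 0 0;-0.6 -0.62 0.08 0.67 0 0 0;-0.6 -0.65 0.09 0.64 0 0 0;-0.6 -0.68 0.08 0.61 0 0 0;-0.6 -0.71 0.10 0.58 0 0 0;-0.6 -0.74 0.09 0.54 0 0 0;-0.6 -0.76 0.10 0.50 0 0 0;-0.6 -0.78 0.11 0.47 0 0 0;-0.6 -0.81 0.10 0.42 0 0 0;-0.6 -0.83 0.11 0.39 0 0 0
-0.6 -0.84 0.11 0.35 0 0 0;-0.6 -0.86 0.11 0.30 0 0 0;-0.6 -0.87 0.12 0.26 0 0 0;-0.6 -0.88 0.11 0.22 0 0 0;-0.6 -0.90 0.12 0.18 0 0 0;-0.6 -0.90 0.12 0.13 0 0 0;-0.6 -0.91 0.11 0.09 0 0 0;-0.6 -0.91 0.12 0.04 0 0 0;-0.6 -0.91 0.12 0.00 0 0 0;-0.6 -0.91 0.12 -0.04 0 0 0;-0.6 -0.90 0.12 -0.09 0 0 0;-0.6 -0.90 0.12 -0.13 0 0 0
```

Call:
{"method": "arm_command", "body": {
  "rows": "-0.6 -0.02 0 0.92 0 0 0;-0.6 -0.07 0.01 0.91 0 0 0;-0.6 -0.11 0.02 0.92 0 0 0;-0.6 -0.15 0.02 0.9 0 0 0;-0.6 -0.2 0.02 0.9 0 0 0;-0.6 -0.24 0.03 0.88 0 0 0;-0.6 -0.28 0.04 0.88 0 0 0;-0.6 -0.32 0.04 0.85 0 0 0;-0.6 -0.36 0.05 0.85 0 0 0;-0.6 -0.41 0.05 0.82 0 0 0;-0.6 -0.44 0.06 0.8 0 0 0;-0.6 -0.48 0.06 0.78 0 0 0"
}}

```text
t: 4.58
tcp_pos: [0.6188, -0.0536, 0.1223]
tool_rot: [-3.141, 0.0, -0.128]
force: [1.4, 5.3, -1.5]
opening: 0.0279
grasp_force: 10.0
```

Call:
{"method": "arm_command", "body": {
  "rows": "-0.6 -0.52 0.12 0.76 0 0 0;-0.6 -0.55 0.12 0.73 0 0 0;-0.6 -0.59 0.08 0.7 0 0 0;-0.6 -0.62 0.08 0.67 0 0 0;-0.6 -0.65 0.09 0.64 0 0 0;-0.6 -0.68 0.08 0.61 0 0 0;-0.6 -0.71 0.1 0.58 0 0 0;-0.6 -0.74 0.09 0.54 0 0 0;-0.6 -0.76 0.1 0.5 0 0 0;-0.6 -0.78 0.11 0.47 0 0 0;-0.6 -0.81 0.1 0.42 0 0 0;-0.6 -0.83 0.11 0.39 0 0 0"
}}

```text
t: 5.58
tcp_pos: [0.5357, -0.0426, 0.1922]
tool_rot: [3.141, 0.001, -0.129]
force: [-1.2, -5.7, -2.5]
opening: 0.0276
grasp_force: 10.0
```

Call:
{"method": "arm_command", "body": {
  "rows": "-0.6 -0.84 0.11 0.35 0 0 0;-0.6 -0.86 0.11 0.3 0 0 0;-0.6 -0.87 0.12 0.26 0 0 0;-0.6 -0.88 0.11 0.22 0 0 0;-0.6 -0.9 0.12 0.18 0 0 0;-0.6 -0.9 0.12 0.13 0 0 0;-0.6 -0.91 0.11 0.09 0 0 0;-0.6 -0.91 0.12 0.04 0 0 0;-0.6 -0.91 0.12 0 0 0 0;-0.6 -0.91 0.12 -0.04 0 0 0;-0.6 -0.6 0.08 -0.06 0 0 0;-0.6 -0.3 0.04 -0.04 0 0 0"
}}

```text
t: 6.58
tcp_pos: [0.4373, -0.0297, 0.2058]
tool_rot: [3.14, 0.001, -0.129]
force: [0.4, -7.1, -7.2]
opening: 0.0277
grasp_force: 10.0
```

Call:
{"method": "arm_command", "body": {
  "rows": "-0.6 -0.25 -0.05 -0.04 0 0 0;-0.6 -0.25 -0.05 -0.04 0 0 0;-0.6 -0.2 0 -0.03 0 0 0;-0.6 0 0 0 0 0 0;-0.6 0 0 0 0 0 0"
}}

```text
t: 7.0
tcp_pos: [0.4329, -0.0294, 0.2054]
tool_rot: [-3.138, -0.004, -0.129]
force: [10.5, 4.8, -6.5]
opening: 0.0283
grasp_force: 10.0
```

Call:
{"method": "arm_command", "body": {
  "rows": "-0.6 0.2 -0.05 0 0 0 0;0.2 0 0 0 0 0 0;0.2 0 0 0 0 0 0;0.2 0 0 0 0 0 0;0.2 0 0 1 0 0 0;0.2 0 0 2 0 0 0;0.2 0 0 2.5 0 0 0;0.2 1 -0.1 1 0 0 0;0.2 3 -0.4 0 0 0 0;0.2 4 -0.5 0 0 0 0;0.2 4 -0.5 0 0 0 0;0.2 4 -0.5 0 0 0 0"
}}

```text
t: 8.0
tcp_pos: [0.5952, -0.0511, 0.2704]
tool_rot: [3.142, -0.0, -0.129]
force: [0.6, -0.3, -0.2]
opening: 0.053
grasp_force: 0.0
```

```bash
python3 - <<'E'
from h import *
T=capture("top");S=capture("scene")
cv2.imwrite("pics/g2.png",np.hstack([crop(T,270,140,100,130,4),crop(S,210,110,100,130,4)]));o=env.observe();print(o["force"],o["tcp_pos"],o["tool_rot"])
E
```

```text
[-1.28004641 -0.21022537 -0.89861414] [ 0.59740958 -0.05193142  0.26749784] [-3.14115776e+00  1.93560818e-03 -1.28749821e-01]
```

View pics/g2.png

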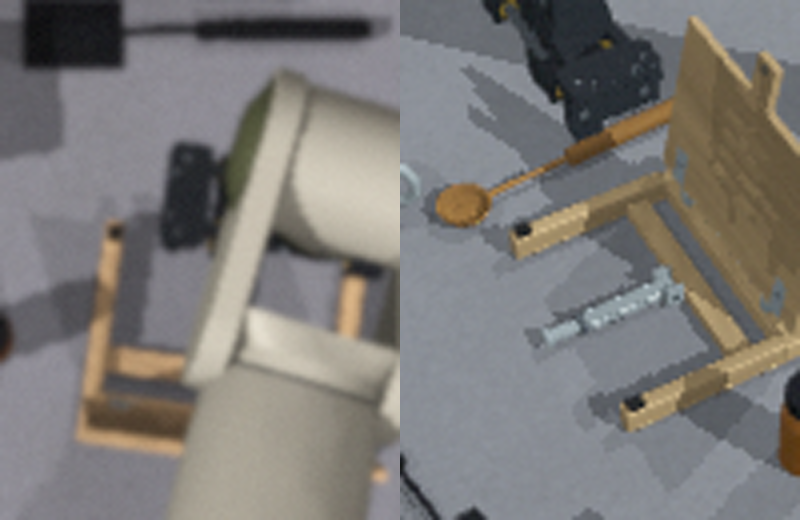

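The picture shows the board on its forward stop and the stay lying in the frame, running from about (277,181) to (245,194) in the scene camera. Next is the descent onto the sleeve.

Call:
{"method": "arm_command", "body": {
  "rows": "0.1 -0.2 0.28 -3 0 0 0;0.1 0 0 -4 0 0 0;0.1 0 0 -4 0 0 0;0.1 0 0 -4 0 0 0;0.1 0 0 -4 0 0 0;0.1 0 0 -3 0 0 0;0.1 0 0 -2 0 0 0;0.1 0 0 -1.3 0 0 0;0.1 0 0 -0.6 0 0 0;0.1 0 0 0 0 0 0"
}}

```text
t: 8.93
tcp_pos: [0.591, -0.0481, 0.0104]
tool_rot: [-3.141, 0.002, -0.129]
force: [-0.9, -0.4, -0.3]
opening: 0.0485
grasp_force: 0.0
```

Call:
{"method": "arm_command", "body": {
  "rows": "-0.8 0 0 0 0 0 0;-0.8 0 0 0 0 0 0;-0.8 0 0 0 0 0 0;-0.8 0 0 0 0 0 0;-0.8 0 0 0 0 0 0",
  "squeeze": 8
}}

```text
t: 9.35
tcp_pos: [0.592, -0.0486, 0.0118]
tool_rot: [3.141, -0.001, -0.128]
force: [-2.5, -15.6, 1.1]
opening: 0.0175
grasp_force: 7.6
```

Call:
{"method": "arm_command", "body": {
  "rows": "-0.3 0 -0.1 0 0 0 0;-0.3 0 -0.1 -0.3 0 0 0;-0.3 0 0 -0.3 0 0 0;-0.3 0 0 0 0 0 0;-0.8 0 0 0 0 0 0;-0.8 0 0 0 0 0 0;-0.8 0 0 0 0 0 0;-0.8 0 0 0 0 0 0"
}}

```text
t: 10.02
tcp_pos: [0.5918, -0.05, 0.0051]
tool_rot: [-3.141, -0.0, -0.129]
force: [0.1, 0.7, -0.9]
opening: 0.016
grasp_force: 8.0
```

```bash
python3 - <<'E'
import numpy as np
n=24; a=np.linspace(0,1.84,n+1); t=np.linspace(0,np.radians(30),n+1); r=7.16
X=r*np.cos(a)-.7*np.sin(t); Z=r*np.sin(a)-.7*np.cos(t); c,s=np.cos(-.129),np.sin(-.129)
P=np.round(np.c_[X*c,X*s,Z],2); D=np.diff(P,axis=0); print(P[-1]-P[0])
for i in range(0,n,12): print(";".join("-0.8 %.2f %.2f %.2f 0.16 1.24 0"%tuple(d) for d in D[i:i+12]))
E
```

```text
[-9.34  1.21  7.  ]
-0.8 -0.04 0.00 0.55 0.16 1.24 0;-0.8 -0.07 0.01 0.54 0.16 1.24 0;-0.8 -0.12 0.02 0.54 0.16 1.24 0;-0.8 -0.16 0.02 0.53 0.16 1.24 0;-0.8 -0.20 0.03 0.52 0.16 1.24 0;-0.8 -0.24 0.03 0.50 0.16 1.24 0;-0.8 -0.27 0.03 0.49 0.16 1.24 0;-0.8 -0.31 0.04 0.46 0.16 1.24 0;-0.8 -0.35 0.05 0.44 0.16 1.24 0;-0.8 -0.38 0.05 0.41 0.16 1.24 0;-0.8 -0.40 0.05 0.39 0.16 1.24 0;-0.8 -0.44 0.06 0.35 0.16 1.24 0
-0.8 -0.46 0.05 0.32 0.16 1.24 0;-0.8 -0.48 0.07 0.28 0.16 1.24 0;-0.8 -0.50 0.06 0.25 0.16 1.24 0;-0.8 -0.52 0.07 0.21 0.16 1.24 0;-0.8 -0.54 0.07 0.17 0.16 1.24 0;-0.8 -0.54 0.07 0.13 0.16 1.24 0;-0.8 -0.55 0.07 0.09 0.16 1.24 0;-0.8 -0.56 0.07 0.05 0.16 1.24 0;-0.8 -0.56 0.08 0.01 0.16 1.24 0;-0.8 -0.55 0.07 -0.04 0.16 1.24 0;-0.8 -0.55 0.07 -0.08 0.16 1.24 0;-0.8 -0.55 0.07 -0.11 0.16 1.24 0
```

Call:
{"method": "arm_command", "body": {
  "rows": "-0.8 -0.04 0 0.55 0.16 1.24 0;-0.8 -0.07 0.01 0.54 0.16 1.24 0;-0.8 -0.12 0.02 0.54 0.16 1.24 0;-0.8 -0.16 0.02 0.53 0.16 1.24 0;-0.8 -0.2 0.03 0.52 0.16 1.24 0;-0.8 -0.24 0.03 0.5 0.16 1.24 0;-0.8 -0.27 0.03 0.49 0.16 1.24 0;-0.8 -0.31 0.04 0.46 0.16 1.24 0;-0.8 -0.35 0.05 0.44 0.16 1.24 0;-0.8 -0.38 0.05 0.41 0.16 1.24 0;-0.8 -0.4 0.05 0.39 0.16 1.24 0;-0.8 -0.44 0.06 0.35 0.16 1.24 0"
}}

```text
t: 11.02
tcp_pos: [0.5622, -0.0461, 0.0627]
tool_rot: [-3.141, 0.262, -0.129]
force: [0.8, 0.9, -0.5]
opening: 0.016
grasp_force: 8.0
```

Call:
{"method": "arm_command", "body": {
  "rows": "-0.8 -0.46 0.05 0.32 0.16 1.24 0;-0.8 -0.48 0.07 0.28 0.16 1.24 0;-0.8 -0.5 0.06 0.25 0.16 1.24 0;-0.8 -0.52 0.07 0.21 0.16 1.24 0;-0.8 -0.54 0.07 0.17 0.16 1.24 0;-0.8 -0.54 0.07 0.13 0.16 1.24 0;-0.8 -0.55 0.07 0.09 0.16 1.24 0;-0.8 -0.56 0.07 0.05 0.16 1.24 0;-0.8 -0.56 0.08 0.01 0.16 1.24 0;-0.8 -0.55 0.07 -0.04 0.16 1.24 0;-0.8 -0.55 0.07 -0.08 0.16 1.24 0;-0.8 -0.55 0.07 -0.11 0.16 1.24 0"
}}

```text
t: 12.02
tcp_pos: [0.4973, -0.0378, 0.0754]
tool_rot: [-3.141, 0.527, -0.128]
force: [0.1, 2.3, 4.1]
opening: 0.0161
grasp_force: 8.0
```

Call:
{"method": "arm_command", "body": {
  "rows": "-0.8 0 0 0 0 0 0;-0.8 0 0 0 0 0 0"
}}

```text
t: 12.18
tcp_pos: [0.4971, -0.0378, 0.0752]
tool_rot: [-3.141, 0.528, -0.129]
force: [-1.3, 2.6, 4.6]
opening: 0.016
grasp_force: 8.0
```

```bash
python3 - <<'E'
from h import *
T=capture("top");S=capture("scene")
p=(.521,-.0405,-.129)
im=crop(S,215,110,100,110,5)
for a in(1.6,1.75,1.85,1.95):
  for L in(0,.112):
    u=proj(S,W(p,(L*np.cos(a),0,.012+L*np.sin(a))))[0]; print(a,L,((u-[215,110])*5).round())
cv2.imwrite("pics/g3.png",im)
E
```

```text
1.6 0 [311. 355.]
1.6 0.112 [312. 245.]
1.75 0 [311. 355.]
1.75 0.112 [335. 238.]
1.85 0 [311. 355.]
1.85 0.112 [349. 235.]
1.95 0 [311. 355.]
1.95 0.112 [363. 232.]
```

View pics/g3.png

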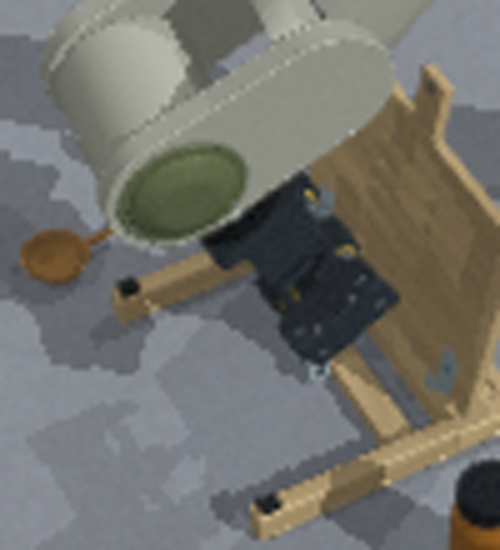

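The gripper holds the stay at about 1.85 and the board is still on its forward stop. I'll release and back out along the tool axis.

Call:
{"method": "arm_command", "body": {
  "rows": "-0.3 0 0 0 0 0 0;-0.3 0 0 0 0 0 0;-0.3 0 0 0 0 0 0;-0.3 0.5 -0.06 0.86 0 0 0;-0.3 1 -0.13 1.73 0 0 0;-0.3 1.5 -0.2 2.6 0 0 0;-0.3 1.5 -0.2 2.6 0 0 0;-0.3 1.5 -0.2 2.6 0 0 0;-0.3 1.5 -0.2 2.6 0 0 0;-0.3 0 0 2 -0.77 -5.95 0;-0.3 0 0 1 -0.77 -5.95 0;-0.3 0 0 0 -0.77 -5.95 0"
}}

```text
t: 13.28
tcp_pos: [0.5747, -0.0485, 0.2371]
tool_rot: [3.14, 0.2, -0.129]
force: [0.8, -0.7, -0.0]
opening: 0.0309
grasp_force: 0.0
```

Call:
{"method": "arm_command", "body": {
  "rows": "0.2 2 -0.26 0 -0.77 -5.95 0;0.2 2 -0.26 0 -0.77 -5.95 0;0.2 2 -0.26 0 0 0 0;0.2 0 0 0 0 0 0"
}}

```text
t: 13.62
tcp_pos: [0.6345, -0.0564, 0.2347]
tool_rot: [3.141, -0.0, -0.129]
force: [0.3, -0.2, -0.7]
opening: 0.0525
grasp_force: 0.0
```

```bash
python3 - <<'E'
from h import *
T=capture("top");S=capture("scene")
p=(.521,-.0405,-.129)
im=np.hstack([crop(S,225,130,80,100,5),crop(T,280,180,80,100,5)])
for a in(1.75,1.85,1.95):
  for L in(0,.106,.112,.118):
    X=W(p,(L*np.cos(a),0,.012+L*np.sin(a))); print(a,L,((proj(S,X)[0]-[225,130])*5).round(),((proj(T,X)[0]-[280,180])*5).round()+[400,0])
cv2.imwrite("pics/g4.png",im);o=env.observe();print(o["tcp_pos"],o["tool_rot"],o["force"])
E
```

```text
1.75 0 [261. 255.] [622. 239.]
1.75 0.106 [283. 145.] [639. 260.]
1.75 0.112 [285. 138.] [640. 261.]
1.75 0.118 [286. 131.] [641. 263.]
1.85 0 [261. 255.] [622. 239.]
1.85 0.106 [297. 141.] [637. 276.]
1.85 0.112 [299. 135.] [638. 278.]
1.85 0.118 [301. 128.] [638. 280.]
1.95 0 [261. 255.] [622. 239.]
1.95 0.106 [310. 139.] [634. 291.]
1.95 0.112 [313. 132.] [635. 295.]
1.95 0.118 [316. 125.] [635. 298.]
[ 0.63306894 -0.05594213  0.23433018] [ 3.14131373e+00  2.02271481e-03 -1.28756229e-01] [ 0.30678655  0.15786858 -0.08336619]
```

View pics/g4.png

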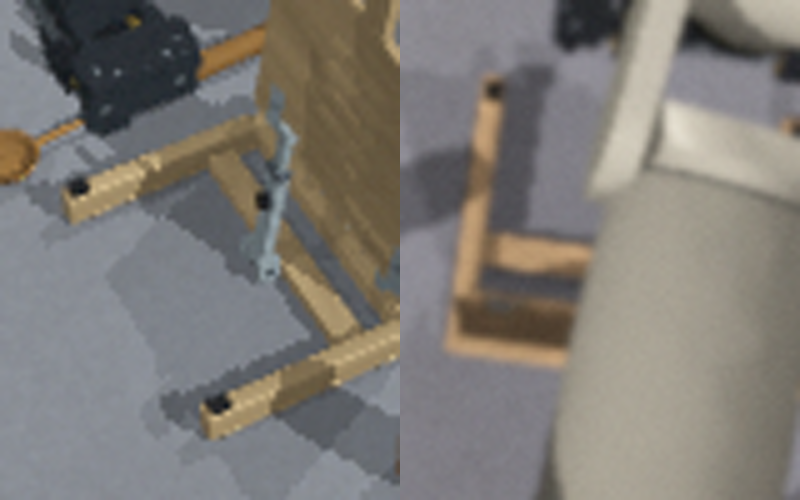

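The stay stands up on its own and looks like about 1.78–1.85. I'll measure it more exactly from the pixels.

```bash
python3 - <<'E'
from h import *
S=capture("scene"); im=S["img"].astype(int)
p=(.521,-.0405,-.129)
d=im[:,:,2]-im[:,:,0]
for v in range(152,188,1):
    r=d[v,272:292]; print(v,' '.join('%4d'%x for x in r))
def poly(a,L,w,t,l0,l1):
    X=[]
    for l in(l0,l1):
        for y in(-w/2,w/2):
            for h in(-t/2,t/2): X.append((l*np.cos(a)-h*np.sin(a),y,.012+l*np.sin(a)+h*np.cos(a)))
    return proj(S,W(p,X))
for a in(1.75,1.8,1.85,1.9):
    for l in(.06,.085,.11): 
        q=poly(a,0,.016 if l<.09 else .014,.009,l,l+1e-6); print(a,l,'u',q[:,0].min().round(1),q[:,0].max().round(1),'v',q[:,1].mean().round(1))
E
```

```text
152   11   10    1   12  -19  -46   -6   13   11  -21  -41  -41  -45  -44  -41  -39  -38  -42  -43  -41
153  -15  -43  -41  -36  -50  -52   -4   13   13  -24  -41  -43  -40  -45  -42  -39  -39  -41  -43  -41
154  -41  -48  -50  -49  -54  -54  -22   11   13   -7  -27  -42  -41  -42  -40  -41  -40  -40  -41  -41
155  -48  -50  -47  -45  -47  -49  -46  -16   11   15    7  -31  -45  -41  -38  -40  -38  -38  -35  -40
156  -47  -44  -43  -41  -45  -46  -48  -45   -5   13   17   -5  -39  -44  -39  -39  -40  -39  -39  -40
157  -41  -37  -38  -37  -40  -47  -48  -50  -17   10   15   15   -8  -40  -40  -38  -42  -39  -40  -37
158  -37  -35  -36  -40  -38  -43  -48  -49   -8   10   18   17  -18  -40  -39  -37  -40  -41  -38  -42
159  -36  -35  -39  -42  -29  -41  -44  -48   -6   11   16  -14  -40  -43  -38  -41  -40  -38  -39  -39
160  -40  -28  -18    1    6  -28  -41  -47    6   14   17  -11  -42  -39  -38  -39  -38  -36  -38  -40
161  -47   -1    6    8   10   -3  -36  -21   11   12   18  -35  -45  -40  -38  -38  -39  -39  -39  -39
162  -47  -22    8   11   11    9    5    8   12   15    6  
[... 2325 characters left out ...]
8    9
185   13   15   10   10   12   18   18   17   13  -15  -41  -60  -59  -61  -61  -49  -47  -46   -7    8
186   13   12   13   10   14   16   15   11   10    7  -18  -44  -59  -61  -61  -62  -50  -45  -34    6
187   10   13   12   11   12   14   13   14    9   10    5  -40  -52  -63  -62  -60  -58  -58  -45  -18
1.75 0.06 u 277.4 281.9 v 168.8
1.75 0.085 u 278.4 283.0 v 163.5
1.75 0.11 u 279.6 284.0 v 158.0
1.8 0.06 u 278.1 282.7 v 168.6
1.8 0.085 u 279.5 284.1 v 163.2
1.8 0.11 u 281.1 285.4 v 157.7
1.85 0.06 u 278.9 283.4 v 168.5
1.85 0.085 u 280.6 285.2 v 163.0
1.85 0.11 u 282.5 286.8 v 157.4
1.9 0.06 u 279.7 284.1 v 168.3
1.9 0.085 u 281.7 286.2 v 162.8
1.9 0.11 u 283.9 288.2 v 157.1
```

```bash
python3 - <<'E'
from h import *
S=capture("scene"); p=(.521,-.0405,-.129)
for X in [(.1,-.115,.026),(.1,-.099,.026),(.1,-.099,0),(.1,.099,.026),(.1,.099,0),(.1,.115,.026),(.1,.115,0),(-.009,.099,.014),(-.031,.099,.014)]:
    print(X,((proj(S,W(p,X))[0]-[225,130])*5).round())
g=crop(S,225,130,80,100,8)
cv2.imwrite("pics/g5.png",g)
E
```

```text
(0.1, -0.115, 0.026) [ 59. 186.]
(0.1, -0.099, 0.026) [ 69. 201.]
(0.1, -0.099, 0) [ 72. 225.]
(0.1, 0.099, 0.026) [198. 402.]
(0.1, 0.099, 0) [199. 425.]
(0.1, 0.115, 0.026) [209. 420.]
(0.1, 0.115, 0) [211. 442.]
(-0.009, 0.099, 0.014) [342. 348.]
(-0.031, 0.099, 0.014) [370. 336.]
```

View pics/g5.png

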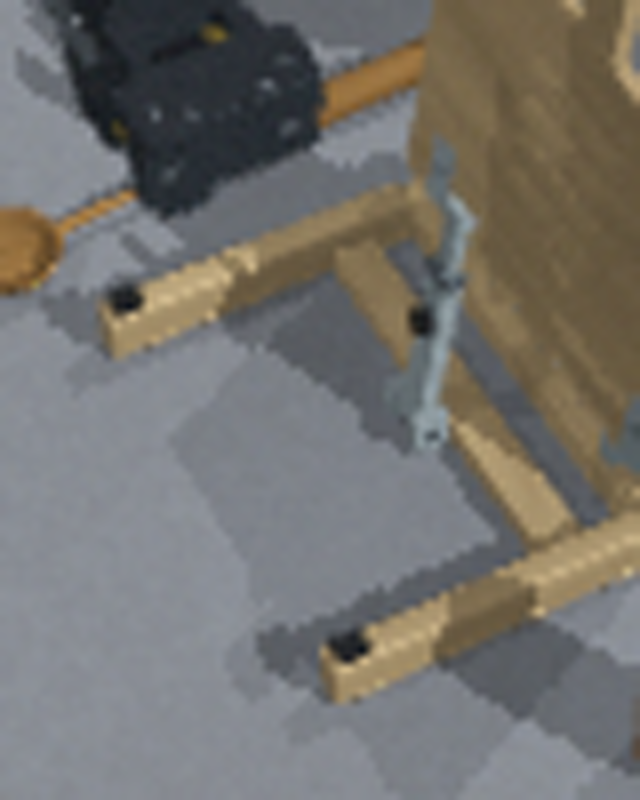

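The rail corners agree with the calibration to within 1 px, so the measurement stands: the stay is at about 1.77 and long (~116 mm). That's too close to the outer slat. I'll re-grip it and nudge it about 0.07 rad towards the board.

Call:
{"method": "arm_command", "body": {
  "rows": "0.1 -1.64 0.24 -1.5 0.77 5.95 0;0.1 -1.64 0.24 -1.5 0.77 5.95 0;0.1 -1.64 0.24 -1.5 0.77 5.95 0;0.1 -1.64 0.24 -1.5 0.77 5.95 0;0.1 -1.64 0.24 -1.5 0.77 5.95 0;0.1 -0.83 0.11 -1.44 0 0 0;0.1 -0.83 0.11 -1.44 0 0 0;0.1 -0.83 0.11 -1.44 0 0 0;0.1 -0.83 0.11 -1.44 0 0 0;0.1 -0.83 0.11 -1.44 0 0 0;0.1 -0.83 0.11 -1.44 0 0 0;0.1 0 0 0 0 0 0"
}}

```text
t: 14.82
tcp_pos: [0.4991, -0.0366, 0.072]
tool_rot: [-3.141, 0.529, -0.128]
force: [0.2, 0.2, -0.2]
opening: 0.0485
grasp_force: 0.0
```

Call:
{"method": "arm_command", "body": {
  "rows": "-0.8 0 0 0 0 0 0;-0.8 0 0 0 0 0 0;-0.8 0 0 0 0 0 0;-0.8 0 0 0 0 0 0;-0.8 0 0 0 0 0 0",
  "squeeze": 6
}}

```text
t: 15.23
tcp_pos: [0.502, -0.0373, 0.0741]
tool_rot: [3.141, 0.523, -0.129]
force: [-1.1, -5.2, 0.6]
opening: 0.0176
grasp_force: 3.3
```

Call:
{"method": "arm_command", "body": {
  "rows": "-0.8 0 -0.08 0 0 0 0;-0.8 0 0 0 0 0 0;-0.8 -0.25 0.03 -0.06 0 0 0;-0.8 -0.25 0.03 -0.06 0 0 0;-0.8 0 0 0 0 0 0;-0.8 0 0 0 0 0 0"
}}

```text
t: 15.73
tcp_pos: [0.4963, -0.0375, 0.0725]
tool_rot: [3.141, 0.524, -0.129]
force: [-0.6, -1.4, 2.0]
opening: 0.016
grasp_force: 6.0
```

Now open wide, wait, back out and measure again.

Call:
{"method": "arm_command", "body": {
  "rows": "0.1 0 -0.03 0 0 0 0;0.1 0 0 0 0 0 0;0.1 0 0 0 0 0 0;0.1 0 0 0 0 0 0;0.1 0 0 0 0 0 0;0.1 0.5 -0.06 0.86 0 0 0;0.1 1 -0.13 1.73 0 0 0;0.1 1.5 -0.2 2.6 0 0 0;0.1 1.5 -0.2 2.6 0 0 0;0.1 1.5 -0.2 2.6 0 0 0;0.1 1.5 -0.2 2.6 0 0 0;0.1 0 0 2 -0.77 -5.95 0"
}}

```text
t: 16.73
tcp_pos: [0.5742, -0.0483, 0.2207]
tool_rot: [-3.141, 0.422, -0.129]
force: [1.1, -0.1, -0.7]
opening: 0.0485
grasp_force: 0.0
```

Call:
{"method": "arm_command", "body": {
  "rows": "0.2 1 -0.13 1 -0.77 -5.95 0;0.2 2 -0.26 0 -0.77 -5.95 0;0.2 2 -0.26 0 -0.77 -5.95 0;0.2 1 -0.13 0 -0.77 -5.95 0;0.2 0 0 0 0 0 0"
}}

```text
t: 17.15
tcp_pos: [0.6314, -0.0552, 0.2333]
tool_rot: [3.141, -0.005, -0.129]
force: [-0.5, -0.7, -0.7]
opening: 0.053
grasp_force: 0.0
```

```bash
python3 - <<'E'
from h import *
S=capture("scene"); im=S["img"].astype(int)
d=im[:,:,2]-im[:,:,0]
for v in range(154,182,1): print(v,' '.join('%4d'%x for x in d[v,274:290]))
o=env.observe();print(o["tcp_pos"],o["tool_rot"],o["force"])
E
```

```text
154  -48  -48  -55  -55  -21    9   14  -34  -40  -17   16  -32  -39  -41  -42  -39
155  -46  -46  -47  -52  -46  -15    2  -40  -31    7   17   -6  -35  -40  -40  -38
156  -42  -39  -43  -49  -48  -46  -16  -41  -43   -3   15   16   -6  -36  -39  -39
157  -40  -37  -41  -47  -48  -47  -20  -41  -31    7   13   17    6  -31  -39  -38
158  -37  -37  -39  -43  -49  -50   -7   -3  -16   11   12    5  -23  -40  -38  -40
159  -38  -40  -28  -41  -44  -48  -17   10   11   13   17  -20  -34  -40  -40  -40
160  -18    3    4  -28  -41  -47  -35    8   12   13   18  -21  -39  -40  -40  -35
161    6    9   10   -2  -37  -44  -25   11   13   14    4  -37  -38  -37  -38  -38
162    8   12    9    8  -14  -39   -4   12   12   16    0  -41  -40  -37  -39  -38
163  -17    7    8   10    8  -17    7   11   12   14   -2  -44  -39  -41  -39  -37
164  -46   -7    9   10   10    6   13   13   11   17   10  -36  -45  -46  -40  -39
165  -49  -33    4   12   10   10   12   13   18   16   -2  -47  -39  -44  -40  -39
166  -51  -46  -17    7   11   13   10   14   18   17  -26  -49  -45  -45  -43  -39
167  -51
[... 677 characters left out ...]
   -6   12   14   15   19  -18  -44    1    7    8    9    5  -38  -37
176    8   -4   -2   14   17   16   17  -25  -45  -20    6   11   12   10  -17  -40
177   12   13   13   13   14   17    6  -36  -46  -39  -17    6    9    9    8  -15
178   14   13   14   14   15   18  -15  -41  -44  -41  -42   -5    8    9    7    6
179   12   14   14   15   18   18  -21  -41  -43  -43  -42  -27    5    6   10    8
180   14   15   14   14   18    9  -21  -42  -45  -44  -42  -43  -19    5    8   10
181   12   14   15   16   17   18   15  -33  -46  -43  -46  -43  -49  -16    7    8
[ 0.63070808 -0.05515347  0.23290926] [ 3.14149190e+00  1.63492510e-03 -1.28671843e-01] [ 1.06740253 -0.02668519 -0.46823803]
```

The stay is now at about 1.84 (tip at (284.6,156.5)) with L≈117, so the board should rest near 1.30. Now back to the tongue.

Call:
{"method": "arm_command", "body": {
  "rows": "0.2 0 0 2 0 0 0;0.2 -1 0.13 1.8 0 0 0;0.2 -3 0.39 0 0 0 0;0.2 -3.5 0.46 0 0 0 0;0.2 -3.5 0.46 0 0 0 0;0.2 -3.5 0.46 0 0 0 0;0.2 -3 0.39 0 0 0 0;0.2 -2.2 0.28 0 0 0 0;0.2 0 0 -2 0 0 0;0.2 0 0 -2 0 0 0;0.2 0 0 -1.6 0 0 0;0.2 0 0 -0.9 0 0 0"
}}

```text
t: 18.2
tcp_pos: [0.4335, -0.0294, 0.2037]
tool_rot: [-3.141, 0.007, -0.129]
force: [-0.5, 0.4, -0.4]
opening: 0.0531
grasp_force: 0.0
```

Call:
{"method": "arm_command", "body": {
  "rows": "-0.6 0 0 0 0 0 0;-0.6 0 0 0 0 0 0;-0.6 0 0 0 0 0 0;-0.6 0 0 0 0 0 0;-0.6 0 0 0 0 0 0",
  "squeeze": 6
}}

```text
t: 18.62
tcp_pos: [0.4349, -0.0296, 0.206]
tool_rot: [-3.141, -0.001, -0.129]
force: [1.0, 3.3, 2.2]
opening: 0.028
grasp_force: 6.0
```

```bash
python3 - <<'E'
import numpy as np
th=np.r_[np.linspace(1.745,1.38,13),np.linspace(1.38,1.20,13)[1:]]; X=19*np.cos(th); Z=19*np.sin(th); c,s=np.cos(-.129),np.sin(-.129)
P=np.round(np.c_[X*c,X*s,Z],2); D=np.diff(P,axis=0)
for i in (0,12): print(";".join("-0.6 %.2f %.2f %.2f 0 0 0"%tuple(d) for d in D[i:i+12]))
E
```

```text
-0.6 0.57 -0.07 0.09 0 0 0;-0.6 0.57 -0.07 0.08 0 0 0;-0.6 0.57 -0.08 0.05 0 0 0;-0.6 0.57 -0.07 0.04 0 0 0;-0.6 0.57 -0.08 0.03 0 0 0;-0.6 0.58 -0.07 0.00 0 0 0;-0.6 0.57 -0.07 -0.01 0 0 0;-0.6 0.57 -0.08 -0.04 0 0 0;-0.6 0.57 -0.07 -0.04 0 0 0;-0.6 0.57 -0.08 -0.07 0 0 0;-0.6 0.57 -0.07 -0.08 0 0 0;-0.6 0.56 -0.07 -0.10 0 0 0
-0.6 0.28 -0.04 -0.06 0 0 0;-0.6 0.28 -0.04 -0.06 0 0 0;-0.6 0.27 -0.03 -0.07 0 0 0;-0.6 0.28 -0.04 -0.06 0 0 0;-0.6 0.27 -0.03 -0.08 0 0 0;-0.6 0.27 -0.04 -0.07 0 0 0;-0.6 0.27 -0.03 -0.09 0 0 0;-0.6 0.27 -0.04 -0.08 0 0 0;-0.6 0.27 -0.03 -0.09 0 0 0;-0.6 0.27 -0.04 -0.09 0 0 0;-0.6 0.26 -0.03 -0.10 0 0 0;-0.6 0.27 -0.04 -0.10 0 0 0
```

Call:
{"method": "arm_command", "body": {
  "rows": "-0.6 0.57 -0.07 0.09 0 0 0;-0.6 0.57 -0.07 0.08 0 0 0;-0.6 0.57 -0.08 0.05 0 0 0;-0.6 0.57 -0.07 0.04 0 0 0;-0.6 0.57 -0.08 0.03 0 0 0;-0.6 0.58 -0.07 0 0 0 0;-0.6 0.57 -0.07 -0.01 0 0 0;-0.6 0.57 -0.08 -0.04 0 0 0;-0.6 0.57 -0.07 -0.04 0 0 0;-0.6 0.57 -0.08 -0.07 0 0 0;-0.6 0.57 -0.07 -0.08 0 0 0;-0.6 0.56 -0.07 -0.1 0 0 0",
  "squeeze": 4
}}

```text
t: 19.62
tcp_pos: [0.5034, -0.0385, 0.2045]
tool_rot: [3.142, 0.001, -0.129]
force: [-0.3, 3.5, -1.0]
opening: 0.0282
grasp_force: 4.0
```

Call:
{"method": "arm_command", "body": {
  "rows": "-0.6 0 0 0 0 0 0;-0.6 0 0 0 0 0 0"
}}

```text
t: 19.78
tcp_pos: [0.5031, -0.0385, 0.2046]
tool_rot: [3.142, 0.001, -0.129]
force: [-0.2, 2.9, -0.9]
opening: 0.0276
grasp_force: 4.0
```

Call:
{"method": "arm_command", "body": {
  "rows": "-0.6 0.28 -0.04 -0.06 0 0 0;-0.6 0.28 -0.04 -0.06 0 0 0;-0.6 0 0 0 0 0 0;-0.6 0 0 0 0 0 0"
}}

```text
t: 20.12
tcp_pos: [0.5085, -0.0392, 0.2035]
tool_rot: [-3.142, 0.001, -0.129]
force: [-0.1, 3.2, -1.2]
opening: 0.0281
grasp_force: 4.0
```

Call:
{"method": "arm_command", "body": {
  "rows": "-0.6 0.27 -0.03 -0.07 0 0 0;-0.6 0 0 0 0 0 0;-0.6 0 0 0 0 0 0"
}}

```text
t: 20.37
tcp_pos: [0.5113, -0.0396, 0.2028]
tool_rot: [3.141, 0.0, -0.129]
force: [-0.5, 3.6, -2.5]
opening: 0.0277
grasp_force: 4.0
```

Call:
{"method": "arm_command", "body": {
  "rows": "-0.6 0.27 -0.04 -0.06 0 0 0;-0.6 0 0 0 0 0 0;-0.6 0 0 0 0 0 0"
}}

```text
t: 20.62
tcp_pos: [0.514, -0.0399, 0.2022]
tool_rot: [-3.142, 0.0, -0.129]
force: [-0.1, 5.5, -2.6]
opening: 0.0279
grasp_force: 4.0
```

Call:
{"method": "arm_command", "body": {
  "rows": "-0.6 0.2 -0.02 -0.05 0 0 0;-0.6 0 0 0 0 0 0;-0.6 0 0 0 0 0 0"
}}

```text
t: 20.87
tcp_pos: [0.516, -0.0402, 0.2017]
tool_rot: [3.142, 0.0, -0.129]
force: [-1.6, 4.5, -2.9]
opening: 0.0283
grasp_force: 4.0
```

Call:
{"method": "arm_command", "body": {
  "rows": "-0.6 0.2 -0.02 -0.05 0 0 0;-0.6 0 0 0 0 0 0;-0.6 0 0 0 0 0 0"
}}

```text
t: 21.12
tcp_pos: [0.518, -0.0404, 0.2013]
tool_rot: [3.141, 0.0, -0.129]
force: [-0.4, 4.2, -2.8]
opening: 0.0283
grasp_force: 4.0
```

```bash
python3 - <<'E'
from h import *
S=capture("scene");o=env.observe();print(o["force"],o["tcp_pos"])
cv2.imwrite("pics/g6.png",crop(S,235,120,80,90,6))
E
```

```text
[-0.68196422  3.70991322 -3.52643341] [ 0.51795415 -0.04041086  0.20128578]
```

View pics/g6.png

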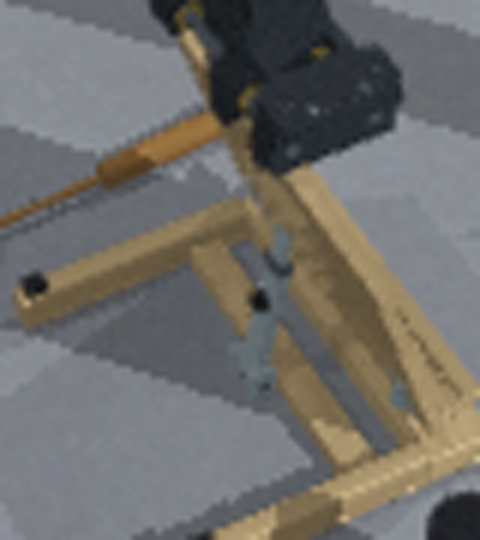

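The picture shows the board at about 1.30, the gripper on the tongue, and the stay end just reaching the slats. No reaction yet, so I'll keep lowering slowly.

Call:
{"method": "arm_command", "body": {
  "rows": "-0.6 0.2 -0.03 -0.06 0 0 0;-0.6 0 0 0 0 0 0;-0.6 0 0 0 0 0 0"
}}

```text
t: 21.42
tcp_pos: [0.5196, -0.0406, 0.2008]
tool_rot: [3.141, 0.001, -0.129]
force: [-4.3, 5.0, -0.7]
opening: 0.0279
grasp_force: 4.0
```

Call:
{"method": "arm_command", "body": {
  "rows": "-0.6 0.2 -0.03 -0.06 0 0 0;-0.6 0 0 0 0 0 0;-0.6 0 0 0 0 0 0"
}}

```text
t: 21.67
tcp_pos: [0.5216, -0.0409, 0.2004]
tool_rot: [3.141, 0.001, -0.129]
force: [-4.1, 4.4, 0.5]
opening: 0.028
grasp_force: 4.0
```

Call:
{"method": "arm_command", "body": {
  "rows": "-0.6 0.2 -0.03 -0.06 0 0 0;-0.6 0 0 0 0 0 0;-0.6 0 0 0 0 0 0"
}}

```text
t: 21.92
tcp_pos: [0.5237, -0.0412, 0.1999]
tool_rot: [3.141, 0.001, -0.129]
force: [-3.4, 4.8, 0.2]
opening: 0.0279
grasp_force: 4.0
```

Contact at about 1.29. The reaction is steady at 4 N with the pads slipping, so the stay now carries the board. I'll release.

Call:
{"method": "arm_command", "body": {
  "rows": "-0.6 -0.15 0.1 0 0 0 0;-0.6 0 0 0 0 0 0;0.2 0 0 0 0 0 0;0.2 0 0 0 0 0 0;0.2 0 0 0 0 0 0;0.2 0 0 0 0 0 0",
  "squeeze": 3
}}

```text
t: 22.42
tcp_pos: [0.5227, -0.0404, 0.1996]
tool_rot: [3.141, -0.0, -0.129]
force: [0.2, -1.0, -0.6]
opening: 0.0516
grasp_force: 0.0
```

Call:
{"method": "arm_command", "body": {
  "rows": "0.2 0 0 1 0 0 0;0.2 0 0 2 0 0 0;0.2 0 0 2.5 0 0 0;0.2 0 0 2.5 0 0 0;0.2 0 -1 2.5 0 0 0;0.2 0 -3 2 0 0 0;0.2 0 -4 0 0 0 0;0.2 0 -4 0 0 0 0;0.2 0 -4 0 0 0 0;0.2 0 -4 0 0 0 0;0.2 0 -4 0 0 0 0;0.2 0 0 0 0 0 0"
}}

```text
t: 23.42
tcp_pos: [0.5217, -0.2866, 0.3229]
tool_rot: [3.141, 0.002, -0.135]
force: [0.6, -0.6, 0.1]
opening: 0.0531
grasp_force: 0.0
```

```bash
python3 - <<'E'
from h import *
S=capture("scene");T=capture("top");o=env.observe();print(o["t"],o["force"],o["tcp_pos"])
cv2.imwrite("pics/g7.png",np.hstack([crop(S,240,115,80,95,5),crop(T,280,180,80,95,5)]))
p=(.521,-.0405,-.129)
for th in(1.1,1.2,1.25,1.3,1.35):
    X=W(p,[(-.06+.202*np.cos(th),0,.034+.202*np.sin(th)),(-.06+.16*np.cos(th),.115,.034+.16*np.sin(th)),(-.06+.16*np.cos(th),-.115,.034+.16*np.sin(th))]); print(th,((proj(S,X)-[240,115])*5).round().tolist(),((proj(T,X)-[280,180])*5+[400,0]).round().tolist())
E
```

```text
23.5167 [ 0.01196194 -0.84189198  0.56905128] [ 0.52224421 -0.28153682  0.32382031]
1.1 [[135.0, 143.0], [253.0, 296.0], [82.0, 62.0]] [[672.0, 170.0], [475.0, 180.0], [844.0, 232.0]]
1.2 [[161.0, 123.0], [274.0, 280.0], [101.0, 47.0]] [[670.0, 200.0], [472.0, 203.0], [843.0, 255.0]]
1.25 [[174.0, 113.0], [285.0, 272.0], [111.0, 40.0]] [[669.0, 215.0], [470.0, 214.0], [843.0, 267.0]]
1.3 [[188.0, 104.0], [296.0, 265.0], [121.0, 33.0]] [[668.0, 231.0], [469.0, 227.0], [842.0, 279.0]]
1.35 [[202.0, 96.0], [307.0, 258.0], [132.0, 27.0]] [[666.0, 247.0], [467.0, 239.0], [842.0, 292.0]]
```

View pics/g7.png

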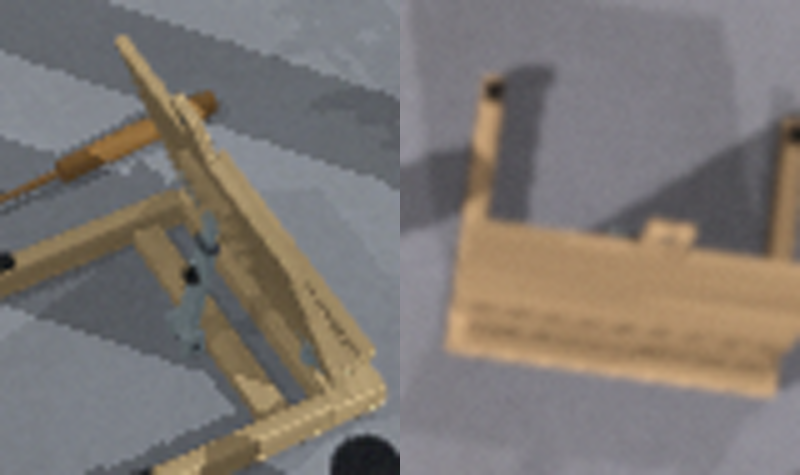

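The stand props on its own: the board corner at (122,35) and tongue at (668,225) give about 1.29. I'll check the stay's angle from its sleeve.

```bash
python3 - <<'E'
from h import *
S=capture("scene"); im=S["img"].astype(int)
d=im[:,:,2]-im[:,:,0]
for v in range(154,184,1): print(v,' '.join('%4d'%x for x in d[v,272:292]))
E
```

```text
154  -44  -46  -45  -49  -53  -54  -25  -37  -41  -43  -45  -45  -41  -37  -52  -58  -57  -58  -57  -56
155  -48  -47  -45  -46  -47  -53  -47  -18  -39  -43  -46  -45  -45  -42  -39  -54  -58  -58  -58  -57
156  -46  -43  -39  -38  -41  -48  -47  -30  -43  -46  -47  -46  -46  -45  -39  -45  -58  -57  -58  -56
157  -37  -38  -37  -34  -41  -48  -47  -47  -35   -5  -24  -40  -45  -46  -40  -37  -48  -58  -58  -57
158  -37  -35  -34  -39  -35  -41  -48  -47   -8    2   -1  -39  -43  -40  -38  -36  -37  -51  -57  -57
159  -36  -37  -38  -40  -27  -42  -40  -46  -16   11   13  -14  -40  -40  -41  -40  -35  -38  -55  -58
160  -38  -28  -18    2    6  -28  -40  -48  -18   10   12  -14  -44  -45  -38  -40  -38  -37  -45  -54
161  -46   -1    8   10    8   -3  -37  -23   -5   12   14   -2  -38  -41  -45  -39  -36  -35  -38  -51
162  -46  -21    7   11    9    9   -5    7   11   14   13  -26  -37  -41  -38  -42  -39  -37  -35  -36
163  -44  -44  -17    9    9    9   10   10   10   13   13  -21  -42  -40  -45  -41  -40  -38  -36  -36
164  -47  -49  -47   -6    9    9   10   11   10   12   14  
[... 1319 characters left out ...]
4   16   15   12  -15  -45  -46  -39  -16    7    7   10    9  -14  -35  -36
178   10   14   12   13   13   13   12   14  -23  -38  -42  -41  -42   -4    7    9   10    6  -24  -35
179    9   12   12   14   16   17   14   13  -37  -42  -41  -43  -41  -27    5    7   10    8   -3  -37
180   10   14   13   14   12   14   13    4  -25  -41  -43  -42  -42  -39  -14    6    7    8    6  -15
181   10   10   13   13   14   16   14   15   10  -37  -43  -43  -46  -46  -46  -16    7    9    7    7
182   12   10    9   10   14   15   13   13   13  -39  -45  -47  -48  -46  -46  -43    5    9    9    8
183    9    9    9    9   11   14   12   11   13  -37  -46  -48  -47  -46  -47  -47  -17    5    7   10
```

The stay is at about 1.79, within the middle notch's range of 1.65–1.81, and its end has sunk out of sight between the slats. That fits the board at 1.29. The arm is clear, so I'm handing in.

```bash
python3 -c "
from station import env
print(env.close_job())"
```

```text
the job is handed in; nothing more can be done
None
```

The recipe stand is set up and handed in: by camera estimate the board stands propped at about 1.29 rad on the stay in the middle notch (the notch itself is hidden in the pictures), the arm is clear, and I saw no contact with the other items.

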